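Zero the bench penetrometer and hold its plunger at the check mark

ROBOT

A 7-joint arm with a two-finger parallel gripper is mounted at the origin on the work surface. World frame = base frame: x ahead of the robot, y to its left, z up, the work surface at z = 0. Lengths are in m, angles in rad, forces in N, time in s.
With the tool pointing down it reaches from about 0.375 to 0.925 m from the base axis. Payload 3.1 kg.
Tool frame: the origin (TCP) lies midway between the tips of the shut fingers; the grasp point (between the pads) lies 19 mm behind it; z points along the fingers, y is the line along which they close (so a half turn about z gives the same grasp; the last joint's range is limited). The gripper opens to 85 mm and grips with 20 to 120 N. Pads are 22 mm wide; open, the fingers measure 114 mm over their backs; the gripper's body (76 mm by 85 mm) begins 54 mm behind the grasp point. The pads swing forward as they close: fully open they stand 13 mm farther back than shut.
Start: joints at [-0.098, 0.383, 0.044, 1.598, -0.018, 1.161, -0.05], TCP at [0.65, 0, 0.231] pointing down, gripper open.
Joint ranges: [-2.61, 2.61], [-0.41, 2.15], [-1.48, 1.57], [0, 2.5], [-1.57, 4.71], [0.05, 1.97], [-2.85, 2.85]. Speed limits (rad/s): [2.79, 2.79, 3.14, 3.14, 3.14, 3.14, 3.14].

INTERFACE

Orientations are given as a unit quaternion [x, y, z, w].
In Python, from plant import ctrl gives the robot as it stands. The module is installed in compiled form; this text tells all that it offers. Calls block until the motion is done:
- ctrl.move_to(position, orientation): joint-space move of the TCP to a pose.
- ctrl.move_linear(position, rotation=None, v=0.15, force_limit=None): straight line of the TCP; rotation=None keeps the orientation; v is the mean speed in m/s. With force_limit (N) it stops when the force on the tool has changed by that much, and returns True; else False.
- ctrl.set_joints(angles): joint-space move.
- ctrl.set_gripper(opening, strength=None): opening from 0.0 (shut) to 1.0 (fully open); strength is the grip in N (None keeps the last); returns when the fingers have stopped.
- ctrl.hold(seconds).
- ctrl.solve_ik(position, orientation): joint angles nearest the present ones, or None.
- ctrl.snapshot(name): name is "scene" or "side" or "wrist"; returns a dict with "image" (400x640x3 uint8, red, green, blue), "z_map" (400x640 float32, m along the optical axis (not along the pixel's ray), 0 where there is no reading), "mtx" (3x3 intrinsics, pixels), "rvec" (rotation vector, rad) and "tvec" (3), from world to camera coordinates, as OpenCV has them; the wrist camera has in their place "mount" (4x4, takes a point from camera to tool coordinates, whose origin is the TCP and whose axes are the flange's). Camera axes: x right, y down, z forward; pixel columns grow to the right and rows downward; lengths in m; the calibration is good to about 2 mm. A picture is of the moment at which its call begins: read the wrist's pose just before it.
A pose or a line that the arm cannot do raises ctrl.MotionError and nothing moves.
- ctrl.sign_off(): hands the job in; it is judged then, once.
Readings, each from a call of its own:
- ctrl.get_time(): time.
- ctrl.get_joint_positions(): joint angles.
- ctrl.get_qvel(): joint speeds.
- ctrl.get_tau(): joint torques, N m.
- ctrl.get_ee_pos(): TCP position.
- ctrl.get_tcp_rot(): TCP orientation.
- ctrl.get_force(): force on the tool from outside, world axes, zero at the start.
- ctrl.get_ft_torque(): the same for the moment, N m.
- ctrl.get_gripper_width(): opening from 0.0 (shut) to 1.0 (fully open).
- ctrl.get_finger_force(): force on a finger pad.
Only numpy, scipy, OpenCV 4.12 (cv2) and the standard library are available. Lean on these libraries where they do the work, as an engineer would, in place of code of your own. Each camera call takes 0.05 s, during which the arm holds its last target. There are 200 camera calls.

TASK

Check the spring of the bench penetrometer: with the plunger still up, turn the dial's bezel until its zero wedge stands at the pointer, then press the palm plunger down with the fingertips until the pointer stands at the double-bar mark (15 mm of travel) and keep it there. Finish while still holding it down at the mark; never push the plunger on towards its stop (stay short of 24 mm), and leave the things lying around it where they are.

Things in the scene. Friction and masses are not known exactly. Their poses are not given: they have to be found in the camera images.
- press: The penetrometer, fixed to the bench: grey base plate 110 x 290 x 15 mm (x, y, z), origin under its centre on the bench, z up. In its frame the dial pedestal stands at y = +85 mm (steel post 48 mm across, up to 58 mm above the bench, below the bezel) and the plunger at y = -85 mm. A low link housing 18 mm wide, top 25 mm above the bench, joins the two.
- bezel (a joint): Turning angle of the round knurled aluminium bezel with white dial face (58 mm across, its side 60 to 84 mm above the bench, vertical axis, can be gripped at any yaw; room for fingers all round and below). 0 = the zero wedge stands at the resting pointer, i.e. towards the press's +x; grows clockwise seen from above. It starts turned clockwise by 0.45 to 1.4 rad, so it has to be turned back counter-clockwise; range -0.6 to 1.7. It stays where it is left (friction 0.05 N m).
- bezel_grip (a point): On the bezel's axis at the middle of its gripping height, 72 mm above the bench; its x axis points at the zero mark.
- zero_mark (a point): Black block on the bezel's rim at the broad end of the zero wedge, 26.7 mm from the axis, 84 mm above the bench. The double-bar mark is on the dial a quarter turn clockwise from it (seen from above).
- pointer_tip (a point): Tip of the thin dark pointer in the dial, 17.5 mm from the bezel's axis. At rest it points to the press's +x; pressing the plunger turns it clockwise by 6 degrees (0.105 rad) per mm of travel, so 15 mm is a quarter turn.
- plunger (a joint): Travel of the spring plunger, m: 0 = fully up, grows as it is pressed straight down, stop at 0.030. The spring pushes it up: about 2.7 N at the start, plus 0.45 N per mm (9.5 N at 15 mm).
- plunger_top (a point): Centre of the flat top of the plunger's black palm head (44 mm across, 15 mm thick), 112 mm above the bench when up; it goes down with the plunger. Below the head a 12 mm shaft enters a steel sleeve whose top is 57 mm above the bench.
- jar: Bystander: closed jar of soil with metal lid, 76 mm across, 100 mm tall, loose, origin under its centre.
- bottle: Bystander: small amber bottle, 44 mm across, 85 mm tall, loose, origin under its centre.
- jar_lid: Bystander: flat metal jar lid, 84 mm across, 12 mm thick, loose, origin under its centre.
- tin: Bystander: round metal sample tin, 58 mm across, 34 mm tall, loose, origin under its centre.
- forceps: Bystander: steel forceps 120 mm long, 10 mm wide, 10 mm high, lying along their x, origin under the middle, loose.
- beaker: Bystander: empty glass beaker, 76 mm across, 100 mm tall, loose, origin under its centre.
- tube_rack: Bystander: white test-tube rack with tubes, 240 x 90 mm, 135 mm tall, fixed, origin under its centre.

How it is judged:
By the outcome, as a careful person would: the job done as asked, in the order asked, and still so for the second after the job is handed in, while the arm keeps its last pose, push and grip.
It also fails if it takes over 45 s, if anything falls off the work surface, if the arm or the gripper's body presses on something with over 40 N, if the wrist force passes 120 N, or if a joint passes its speed limit or range.

## Working session

There is one attempt and no reset: what is moved stays moved. The work goes in short steps, each a Python script; the robot and the scene stay as the last script left them, time stands still between calls to the robot, and variables do not carry over. Pictures are saved under pics/ and viewed, at most 10 in all, crops included, and the job is handed in when it is done.

```bash
mkdir -p pics; cat > h.py <<'E'
import numpy as np, cv2
from plant import ctrl
from scipy.spatial.transform import Rotation as R
def snap(n,f):
    p=np.array(ctrl.get_ee_pos()); q=np.array(ctrl.get_tcp_rot())
    s=ctrl.snapshot(n)
    if n=="wrist":
        T=np.eye(4); T[:3,:3]=R.from_quat(q).as_matrix(); T[:3,3]=p
        s["T"]=T@np.array(s["mount"])
    else:
        W=np.eye(4); W[:3,:3]=cv2.Rodrigues(np.array(s["rvec"],float))[0]; W[:3,3]=np.ravel(s["tvec"]); s["T"]=np.linalg.inv(W)
    np.savez("pics/"+f+".npz",image=s["image"],z=s["z_map"],K=s["mtx"],T=s["T"])
    cv2.imwrite("pics/"+f+".png",s["image"][:,:,::-1]); return s
def load(f): return dict(np.load("pics/"+f+".npz"))
def px(s,u,v,z=None):
    K=s["K"] if "K" in s else s["mtx"]; Z=s["z"] if "z" in s else s["z_map"]
    d=Z[int(round(v)),int(round(u))] if z is None else z
    return (s["T"]@np.r_[np.linalg.solve(K,[u,v,1])*d,1])[:3]
def proj(s,P):
    K=s["K"] if "K" in s else s["mtx"]
    c=np.linalg.inv(s["T"])@np.r_[P,1]; c=K@c[:3]; return c[:2]/c[2]
def ray_plane(s,u,v,h):
    K=s["K"] if "K" in s else s["mtx"]; d=s["T"][:3,:3]@np.linalg.solve(K,[u,v,1]); o=s["T"][:3,3]
    return o+d*(h-o[2])/d[2]
E
python3 - <<'E'
from h import *
a=snap("scene","s0");b=snap("side","d0");w=snap("wrist","w0")
print(ctrl.get_time(),ctrl.get_tcp_rot(),ctrl.get_gripper_width())
for s in(a,b,w):print(s["T"].round(3).tolist(),s["mtx"][0])
E
```

```text
0.15 [ 7.07070480e-01  7.07142322e-01 -7.71544160e-04 -6.91359987e-04] 0.9988940315462448
[[0.701, 0.588, -0.404, 1.123], [0.713, -0.588, 0.383, -0.37], [-0.012, -0.556, -0.831, 1.301], [0.0, 0.0, 0.0, 1.0]] [467.5260188    0.         316.82030868]
[[0.957, -0.119, 0.264, 0.276], [-0.288, -0.464, 0.838, -0.701], [0.023, -0.878, -0.478, 0.589], [0.0, 0.0, 0.0, 1.0]] [364.1931206    0.         321.70610196]
[[1.0, 0.0, -0.003, 0.65], [-0.0, -0.961, -0.278, 0.071], [-0.003, 0.278, -0.961, 0.372], [0.0, 0.0, 0.0, 1.0]] [275.77942658   0.         317.48479268]
```

View pics/s0.png

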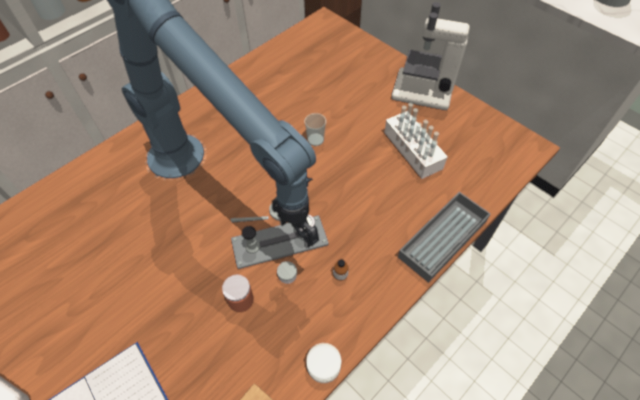

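View pics/d0.png

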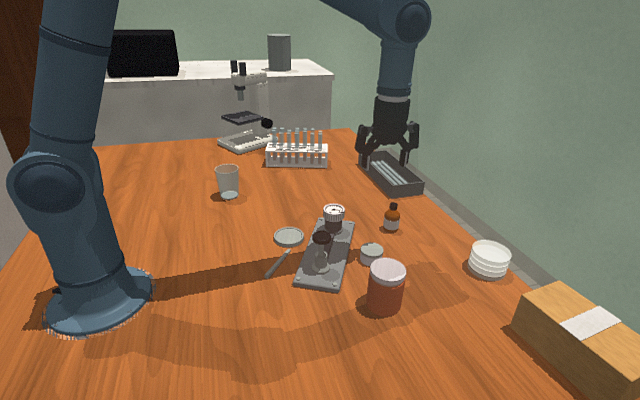

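View wrist.

The scene view shows the plunger at about (250,233), with the dial hidden behind the gripper. The side view shows the dial at (333,212), the plunger head at (322,238), the jar at (386,285), the tin at (371,252), the bottle at (391,218), and the lid and forceps on the left.

View pics/w0.png

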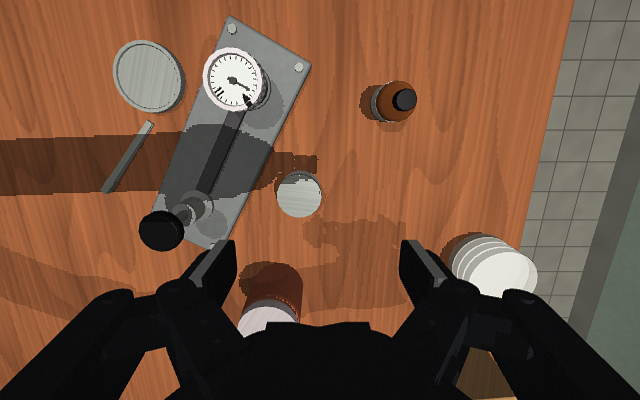

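```bash
python3 - <<'E'
from h import *
a=load("s0");b=load("d0")
print("side dial",px(b,333,211),ray_plane(b,333,211,.084)); print("side plunger",px(b,322,237),ray_plane(b,322,237,.112)); print("scene plunger",px(a,249,232),ray_plane(a,249,232,.112))
for n,u,v,h in[("jar",387,271,.1),("tin",371,248,.034),("bottle",392,207,.085),("lid",289,236,.012)]:print(n,px(b,u,v),ray_plane(b,u,v,h))
E
```

```text
side dial [0.56154376 0.09838474 0.07656332] [0.55740838 0.08679175 0.084     ]
side plunger [ 0.4823096  -0.0577111   0.11177941] [ 0.48221449 -0.05800823  0.112     ]
scene plunger [ 0.49085503 -0.04655369  0.11291334] [ 0.49036884 -0.04630518  0.112     ]
jar [ 0.58311784 -0.18659074  0.09671556] [ 0.58107286 -0.19002009  0.1       ]
tin [ 0.62324808 -0.02708874  0.03126348] [ 0.62154729 -0.03039305  0.034     ]
bottle [0.7278181  0.07695339 0.07678108] [0.72057927 0.06447923 0.085     ]
lid [0.44100651 0.11125699 0.00704455] [0.43960581 0.10434478 0.012     ]
```

The wrist view shows the dial centre at about (233,79), the zero wedge block at (247,100), the pointer towards lower right, and the plunger head at (161,231). I'll move in close above the dial.

```bash
python3 - <<'E'
from h import *
w=load("w0")
d=ray_plane(w,233,79,.084);p=ray_plane(w,161,231,.112);print(d,p,np.linalg.norm((d-p)[:2]), px(w,233,79),px(w,161,231))
q=np.array([.7071068,.7071068,0,0])
ctrl.move_to([d[0],d[1],.125],q)
s=snap("wrist","w1");print(ctrl.get_time(),ctrl.get_ee_pos(),ctrl.get_joint_positions(),proj(s,d))
u,v=proj(s,d).astype(int);x0,y0=u-70,v-55
cv2.imwrite("pics/w1c.png",cv2.resize(s["image"][y0:y0+110,x0:x0+140,::-1],None,fx=5,fy=5,interpolation=cv2.INTER_CUBIC));print(x0,y0)
E
```

```text
[0.5671916  0.10430387 0.084     ] [ 0.48915189 -0.04328602  0.112     ] 0.16695200696790535 [0.56688034 0.10442932 0.08291593] [ 0.48906714 -0.04334622  0.11186283]
0.9167 [0.57008925 0.10242661 0.12679434] [-0.24212139  0.3644508  -0.00933204  1.86275575  0.00631822  0.91004772
 -0.25746309] [314.15258242 216.68514773]
244 161
```

View pics/w1c.png

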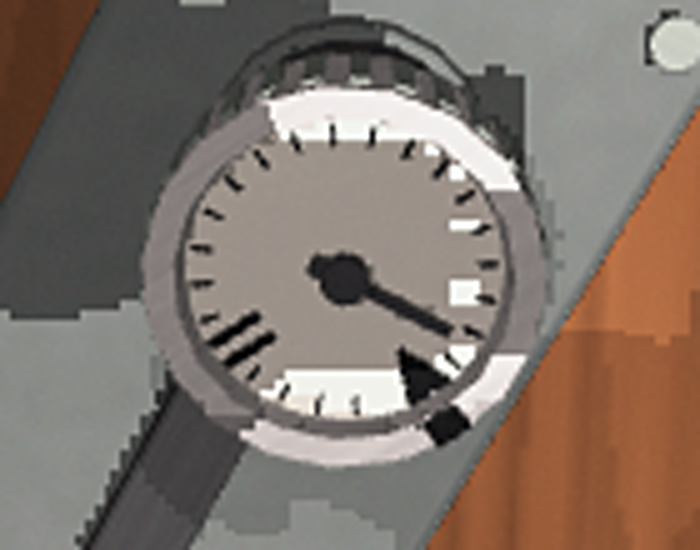

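The crop shows the dial centre at (345,277), the pointer tip at (450,330), the zero block at (447,427) and the double bar at (240,342).

```bash
python3 - <<'E'
from h import *
s=load("w1")
f=lambda x,y,h=.084: ray_plane(s,244+x/5,161+y/5,h)
c=f(345,277);t=f(450,330,.083);z=f(447,427);b=f(240,342)
a=lambda v:np.arctan2(v[1]-c[1],v[0]-c[0])
print(c,px(s,313,216)); 
for n,v in(("tip",t),("zero",z),("bar",b)):print(n,v,a(v),np.linalg.norm((v-c)[:2]))
p=np.array([.48915,-.04329]);y=c[:2]-p;print("press x dir",np.arctan2(y[1],y[0])-np.pi/2,np.linalg.norm(y))
# triangulation w0/w1 for height
w=load("w0")
def tri(o):
    A=np.zeros((3,3));B=np.zeros(3)
    for s,u,v in o:
        d=s["T"][:3,:3]@np.linalg.solve(s["K"],[u,v,1]);d/=np.linalg.norm(d);M=np.eye(3)-np.outer(d,d);A+=M;B+=M@s["T"][:3,3]
    return np.linalg.solve(A,B)
print("dial tri",tri([(w,233,79.5),(s,313,216.4)]))
print("plunger tri",tri([(w,161,231),(load("s0"),249,232),(load("d0"),322,237)]))
E
```

```text
[0.5663718  0.10452236 0.084     ] [0.56636811 0.10468817 0.08363416]
tip [0.58152201 0.09592336 0.083     ] -0.5162423834861214 0.017420437223988415
zero [0.58124938 0.08095117 0.084     ] -1.0077680705835506 0.02787370281947879
bar [0.5511489  0.09455499 0.084     ] -2.561877703898465 0.018195748097354338
press x dir -0.48143120166891484 0.16676840312785765
dial tri [0.56649793 0.1039692  0.08228059]
plunger tri [ 0.48569682 -0.0456413   0.10425323]
```

```bash
cat >> h.py <<'E'
Q0=R.from_quat([.70710678,.70710678,0,0])
def qy(psi): return (R.from_euler('z',psi)*Q0).as_quat()
E
python3 - <<'E'
from h import *
c=[.5665,.1043]
ctrl.move_to([*c,.125],qy(-.25)); ctrl.hold(.3); print(ctrl.get_ee_pos(),ctrl.get_joint_positions().round(2))
print(ctrl.move_linear([*c,.050],v=.06,force_limit=8)); ctrl.hold(.2); print(ctrl.get_ee_pos(),ctrl.get_force())
ctrl.set_gripper(.0,25); print(ctrl.get_gripper_width(),ctrl.get_finger_force(),ctrl.get_force(),ctrl.get_ee_pos())
for k in np.linspace(-.25,.25,6)[1:]: ctrl.move_to([*c,.050],qy(k))
ctrl.hold(.3); print(ctrl.get_ee_pos(),R.from_quat(ctrl.get_tcp_rot()).as_matrix()[:2,1],ctrl.get_ft_torque(),ctrl.get_time())
s=snap("wrist","w2");u,v=proj(s,[*c,.084]).astype(int);x0,y0=u-70,v-55;print(x0,y0)
cv2.imwrite("pics/w2c.png",cv2.resize(s["image"][y0:y0+110,x0:x0+140,::-1],None,fx=5,fy=5,interpolation=cv2.INTER_CUBIC))
E
```

```text
[0.56670384 0.10411513 0.12511854] [-0.28  0.36  0.03  1.87 -0.01  0.91 -0.49]
False
[0.56679451 0.10437378 0.05039076] [ 0.55473473  0.48036363 -0.94305855]
0.667856405386743 27.371615767478943 [-3.74770883  1.16943973  4.55553745] [0.56587474 0.10442887 0.05031811]
[0.56528453 0.10444685 0.05031458] [0.96877089 0.24794445] [0.01681315 0.8561405  0.03379557] 5.0833
248 224
```

View pics/w2c.png

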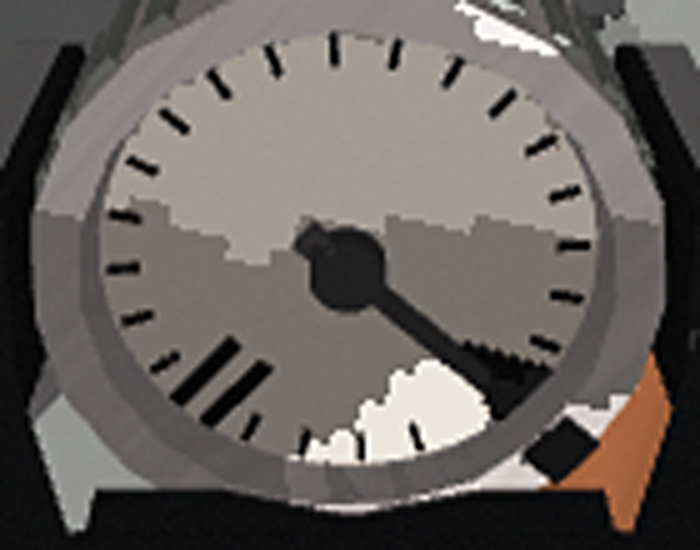

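The wedge now reaches the pointer: zero block at (562,450), hub at (347,270), with the pointer running to about (505,400). It looks slightly short of centred, so I'll compute the angle.

```bash
python3 - <<'E'
from h import *
s=load("w2"); g=lambda x,y:(248+x/5,224+y/5)
for n,p in dict(face=(300,150),face2=(250,330),hub=(347,270),ptr=(440,345),rim=(60,260),rim2=(640,260),block=(562,450)).items(): print(n,px(s,*g(*p)).round(4))
c=ray_plane(s,*g(347,270),px(s,*g(347,270))[2])
def ang(P): return np.arctan2(P[1]-c[1],P[0]-c[0])
h=c[2]
for n,p,z in(("ptr mid",(440,343),h),("tip",(505,400),h),("block",(562,450),.084),("block dep",(562,450),px(s,*g(562,450))[2]),("bar",(222,382),px(s,*g(250,330))[2])):
    P=ray_plane(s,*g(*p),z);print(n,P.round(4),ang(P),np.linalg.norm((P-c)[:2]))
E
```

```text
face [0.5593 0.1128 0.0789]
face2 [0.5592 0.0933 0.0792]
hub [0.5659 0.1046 0.0835]
ptr [0.5767 0.0975 0.0812]
rim [0.5406 0.0995 0.084 ]
rim2 [0.5912 0.1121 0.0834]
block [0.5903 0.0909 0.0835]
ptr mid [0.576  0.0993 0.0835] -0.4790516782116805 0.011445954956728763
tip [0.5835 0.0949 0.0835] -0.5025448364603193 0.020133260872766602
block [0.5901 0.0913 0.084 ] -0.503327462475572 0.027625245833117675
block dep [0.5903 0.0909 0.0835] -0.5116448625408866 0.027966362791672843
bar [0.5579 0.087  0.0792] -1.994080156336752 0.01932496757279533
```

```bash
python3 - <<'E'
from h import *
w=load("w0")
A,B=ray_plane(w,311,66,.015),ray_plane(w,213,250,.015);C=ray_plane(w,229,15,.015)
print("long edge",np.linalg.norm(A-B),np.arctan2(*(A-B)[[1,0]])-np.pi/2,"short",np.linalg.norm(A-C),np.arctan2(*(A-C)[[1,0]]))
ctrl.set_gripper(1.0); c=[.5663,.1045]
ctrl.move_linear([*c,.125],v=.1); 
ctrl.move_to([c[0],c[1]-.02,.125],qy(-.0)); ctrl.hold(.4)
s=snap("wrist","w3");print(ctrl.get_ee_pos(),ctrl.get_time());u,v=proj(s,[*c,.084]).astype(int);x0,y0=u-50,v-40;print(x0,y0)
cv2.imwrite("pics/w3c.png",cv2.resize(s["image"][y0:y0+80,x0:x0+100,::-1],None,fx=7,fy=7,interpolation=cv2.INTER_CUBIC))
E
```

```text
long edge 0.2805413798669883 -0.5313602276435083 short 0.1069294067404834 -0.5205929171933797
[0.56628905 0.0849351  0.12500915] 7.1917
266 152
```

View pics/w3c.png

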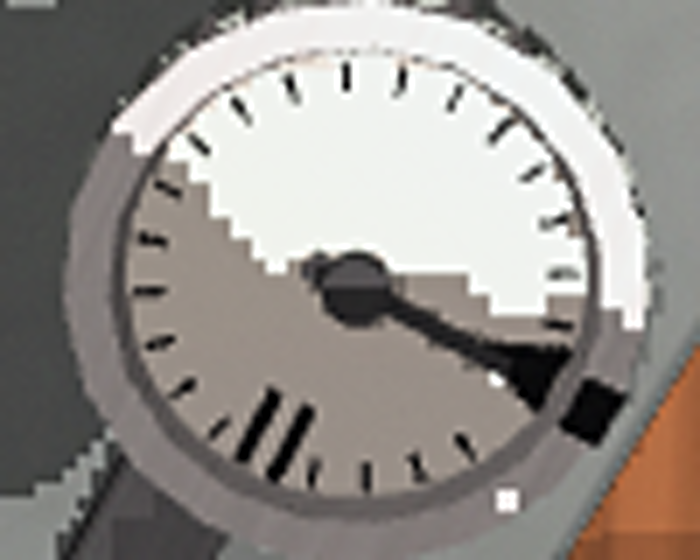

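The zero wedge and its block at (594,411) lie on the pointer's line (hub at (357,290), pointer middle at (450,336)). I'll check this numerically and, over the same dial, locate the plunger with a second wrist view.

```bash
python3 - <<'E'
from h import *
s=load("w3"); f=lambda x,y,h:ray_plane(s,266+x/7,152+y/7,h)
c=f(356,288,.084);hub=f(357,290,.083)
for n,p,h in(("block",(594,411),.084),("wedge end",(558,381),.0795),("ptr",(450,336),.0815),("tail",(315,266),.0815),("bar",(275,436),.0795)):
    P=f(*p,h)
    for o in(c,hub): print(n,np.arctan2(*(P-o)[[1,0]]).round(3),end=' ')
    print()
print(c,hub)
ctrl.set_gripper(0.0)
ctrl.move_to([.489,-.060,.20],qy(0)); ctrl.hold(.4); w=snap("wrist","w4")
print(ctrl.get_ee_pos(),ctrl.get_time(),proj(w,[.489,-.0433,.112]))
E
```

```text
block -0.492 block -0.478 
wedge end -0.494 wedge end -0.478 
ptr -0.544 ptr -0.509 
tail 2.776 tail 2.686 
bar -2.024 bar -2.04 
[0.56626751 0.10400679 0.084     ] [0.56636471 0.1035171  0.083     ]
[ 0.48909189 -0.0594203   0.19961736] 9.1583 [316.9059629  181.74393415]
```

View pics/w4.png

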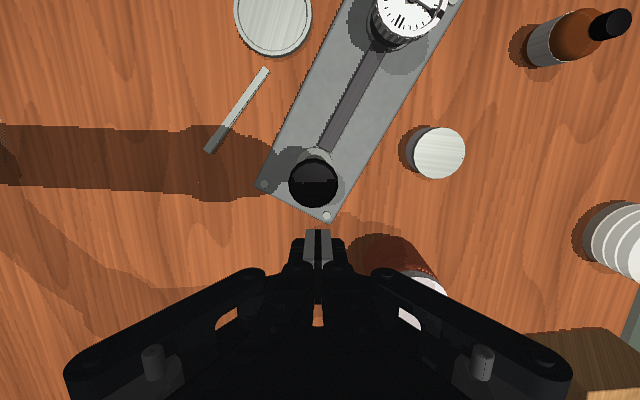

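The plunger head is at (313,183), 50 px wide; the plate corners are at (331,222) and (257,187), the link runs from (384,45) to (322,150), and the jar is behind the gripper.

```bash
python3 - <<'E'
from h import *
s=load("w4"); r=lambda u,v,h:ray_plane(s,u,v,h)[:2]
ya=lambda a,b:np.arctan2(*(b-a)[::-1])-np.pi/2
p=r(313,183,.112);print("plunger",p,px(s,313,183),"44mm->",np.linalg.norm(r(288,183,.112)-r(338,183,.112)))
d=np.array([.5664,.1043]);print("yaw pl-dial",ya(p,d),np.linalg.norm(d-p))
img=cv2.cvtColor(s["image"],cv2.COLOR_RGB2HSV)[:,:,1]
# plate edges: saturation step (grey plate vs wood), sub-pixel along rows
for name,rows,uf in(("R",range(60,200,4),lambda v:462+(331-462)*(v/222)),("L",range(20,110,4),lambda v:348-91*v/187)):
    L=[]
    for v in rows:
        u0=int(uf(v)); seg=cv2.GaussianBlur(img,(3,3),0)[v,u0-14:u0+15].astype(float); g=np.abs(np.diff(seg)); k=g.argmax(); L.append(r(u0-14+k+.5,v,.015))
    L=np.array(L); vx,vy,x,y=cv2.fitLine(L.astype(np.float32),cv2.DIST_HUBER,0,.001,.001).ravel()
    if vy<0: vx,vy=-vx,-vy
    n=np.array([-vy,vx]);print(name,"yaw",np.arctan2(vy,vx)-np.pi/2,"resid",np.abs((L-[x,y])@n).mean(),"dist of dial/plunger",(d-[x,y])@n,(p-[x,y])@n)
E
```

```text
plunger [ 0.48565269 -0.044411  ] [ 0.48565912 -0.04432065  0.11236974] 44mm-> 0.04285927004429241
yaw pl-dial -0.4974386866315972 0.1692190560533657
R yaw -0.494339 resid 0.0002575813358230352 dist of dial/plunger 0.0538545126274431 0.05437904515902234
L yaw -0.49119163 resid 0.00022558383051895546 dist of dial/plunger -0.054711374285777555 -0.05365425036101501
```

Press yaw is about -0.494 and the zero block is at about -0.485, so the bezel is zeroed. Next I'll press, with the camera turned sideways so it can still see the dial.

```bash
python3 - <<'E'
from h import *
p=[.4857,-.0444]; q=qy(1.07)
ctrl.move_to([*p,.135],q); ctrl.hold(.4)
f0=np.array(ctrl.get_force()); print(ctrl.get_gripper_width(),f0,ctrl.get_ee_pos())
print(ctrl.move_linear([*p,.105],v=.02,force_limit=1.5)); print("contact",ctrl.get_ee_pos(),ctrl.get_force()-f0,ctrl.get_time())
for z in(.104,.0975):
    ctrl.move_linear([*p,z],v=.02); ctrl.hold(.3); print(ctrl.get_ee_pos(),ctrl.get_force()-f0)
w=snap("wrist","w5"); snap("scene","s5"); print(ctrl.get_time(),proj(w,[.5664,.1043,.084]))
E
```

```text
7.10412839924544e-05 [-0.89529943  0.33586487  0.26742962] [ 0.48584843 -0.04441495  0.13519563]
True
contact [ 0.48551412 -0.04439617  0.11085171] [1.92408225 0.07359959 2.01123747] 11.6083
[ 0.48558564 -0.04439871  0.10406054] [-0.05107449 -0.75245492  4.67907217]
[ 0.48558342 -0.0443806   0.09791415] [-1.01748733  0.08483943  7.69236497]
13.2667 [592.53446985 233.19459809]
```

View pics/w5.png

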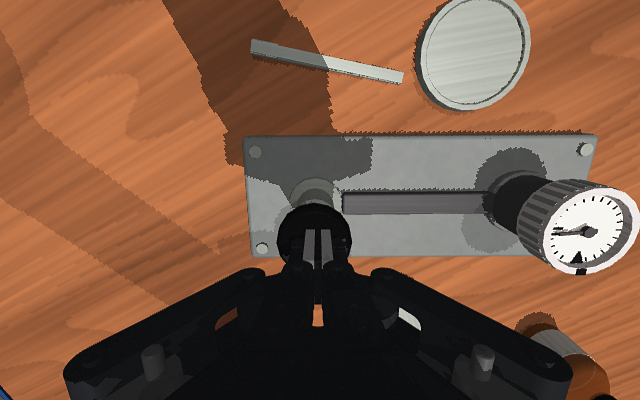

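The dial is visible at (590,232) with the pointer now towards the left, near the bars. I'll enlarge it and rectify it to a top view.

```bash
cat >> h.py <<'E'
def rect(s,h=.0805,c=(.5664,.1043),yaw=-.494,N=300,half=.03):
    # top view of dial in press frame: right = press +x, up = press +y
    src=[];dst=[]
    for a,b in((-1,-1),(1,-1),(1,1),(-1,1)):
        x,y=a*half,b*half
        P=[c[0]+x*np.cos(yaw)-y*np.sin(yaw),c[1]+x*np.sin(yaw)+y*np.cos(yaw),h]
        src.append(proj(s,P));dst.append([N*(1+a)/2,N*(1-b)/2])
    K=cv2.getPerspectiveTransform(np.float32(src),np.float32(dst))
    return cv2.warpPerspective(s["image"][:,:,::-1],K,(N,N),flags=cv2.INTER_CUBIC)
E
python3 - <<'E'
from h import *
s=load("w5")
cv2.imwrite("pics/w5r.png",np.hstack([rect(s,N=390),cv2.resize(s["image"][180:275,515:610+30,::-1],(390,390*95//125),interpolation=cv2.INTER_CUBIC)[:390].copy() if 0 else rect(load("w3"),N=390)]))
E
```

```text
(no output)
```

View pics/w5r.png

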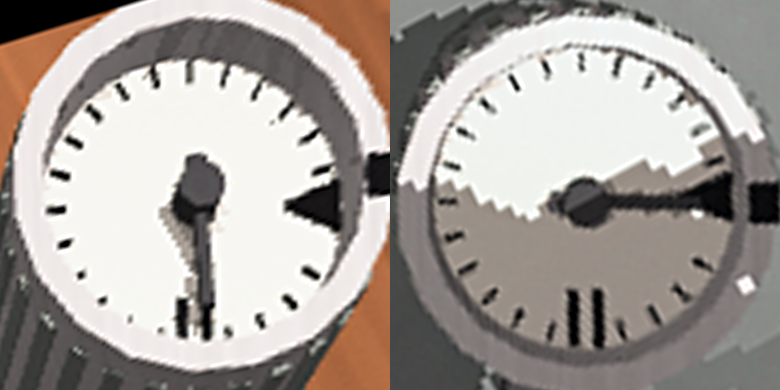

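On the right (before pressing) the zero sits at the pointer and the bars are straight down. On the left (now) the pointer is about 5° short of the bars' middle, after allowing for parallax. That is about 14.2 mm of travel and agrees with a top at 0.112 m, so I'll go 0.8 mm lower.

```bash
python3 - <<'E'
from h import *
ctrl.move_linear([.4857,-.0444,.0967],v=.01); ctrl.hold(.5); print(ctrl.get_ee_pos(),ctrl.get_force(),ctrl.get_time())
w=snap("wrist","w6")
cv2.imwrite("pics/w6r.png",np.hstack([rect(w,N=390),rect(w,h=.0825,N=390)]))
E
```

```text
[ 0.48560693 -0.04438414  0.09717278] [-2.2039379  -0.45863084  7.37895196] 14.0167
```

View pics/w6r.png

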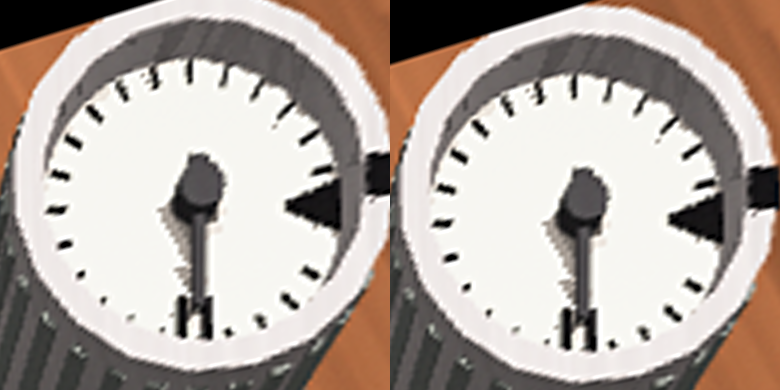

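The pointer at (198,300) now stands between the two bars at 182 and 206, centred once parallax is allowed for. I'm handing in.

```bash
python3 -c "
from plant import ctrl
print(ctrl.sign_off(),ctrl.get_ee_pos())"
```

```text
the job is handed in; nothing more can be done
the job is handed in; nothing more can be done
```

The job is handed in: I turned the bezel to zero first, and the fingertips are now holding the plunger down about 15 mm with the pointer between the double bars, at about 14 s on the robot's clock; the push reads about 7–8 N against the nominal 9.5 N.

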